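# Hang the remote ledge on its two pins and lock it with the spring clip

### The job

Take the wooden remote ledge off the round caddy and hang it by its two holes on both pins of the stand, pushed back flat against the board. Then squeeze the spring clip open, slip it sideways over either side edge between the pins and the ledge's floor, and let it close so that it pinches ledge plate and board together. Let go of both and leave everything else where it is.

Things in the scene. Friction and masses are not known exactly. Their poses are not given: they have to be found in the camera images.
- holder_mid (a point): Wooden remote ledge standing on the caddy: upright plate 8 mm thick (x), 150 wide (y), 97 high; mid-top a grip tab 64 wide, same thickness, up to 140 mm above the underside. At the foot a floor 7 mm thick reaches 56 mm to the front (-x), with a 23 mm high front lip. 200 g. Point: mid-thickness, mid-width, 70 mm above the underside (half-way up). z up.
- hole_left (a point): Centre of the left (+y) hole through the ledge's plate: 12 mm diameter, along x, 48 mm to +y of the plate's middle, 80 mm above the ledge's underside, mid-thickness.
- hole_right (a point): Centre of the right (-y) hole, the mirror image: 48 mm to -y.
- caddy: White round caddy, 310 mm across, top 30 mm above the cabinet top; it does not turn in this task. Origin: centre of its underside. The ledge stands on it.
- stand: Fixed pin stand: white upright board 10 mm thick (x -5 to 5), 150 wide (y), top 165 mm up, on a base 14 mm high (x -35 to 95, y -65 to 65), low gussets behind, 64 mm high. From its -x face two level steel pins, 8 mm diameter, 28 long (last 6 tapered), stick out towards -x at y = 48 and -48, 150 mm up. Origin: under the board's middle, on the cabinet top. z up.
- pin_left (a point): On the axis of the left (+y) pin, 4 mm out from the board's face: where the centre of hole_left comes when the ledge hangs (it then sinks 2 mm because the hole is wider than the pin).
- pin_right (a point): The same on the right (-y) pin.
- clip_mid (a point): Grey spring clip 112 mm long, 36 high, lying with its pivot axis upright (z). Point: on that axis, half-way up. x points to the jaw tips 52 mm ahead. Two handles reach 61 mm back (-x), splayed to 57 mm over their ends (about 48 mm at 40 mm back); squeezed (11 N) they stop parallel, 28 mm over all. Symmetric about x when closed; this frame follows the +y lever, half the jaw angle. 90 g.
- clip_mouth (a point): Point between the clip's jaw tips, 47 mm ahead (+x) of the pivot, half-way up. The tips are 10 mm apart closed, 33 mm fully open; behind them, 8 to 42 mm ahead of the pivot, the jaws are hollow (28 mm wide closed). The spring closes them with about 7 N.
- clip_jaw (a joint): Angle between the clip's two levers: 0 closed, 0.5 rad fully open; about 0.17 to 0.2 rad when it pinches the ledge plate and the board (18 mm together).
- remote_a: Bystander, to be left alone: black remote control 165 x 42 x 20 mm, lying on the caddy behind the ledge. Origin: centre of its underside.
- remote_b: Bystander, to be left alone: black remote control 150 x 44 x 22 mm, lying on the cabinet top beyond the clip. Origin: centre of its underside.
- tester: Bystander, to be left alone: grey battery tester 50 x 75 x 28 mm with a press button, on the caddy in front of the ledge. Origin: centre of its underside.
- spinner: Bystander, to be left alone: three-lobed chrome fidget spinner about 73 mm across, 12 mm high, on the caddy in front of the ledge. Origin: centre of its underside.
- trinket: Bystander, to be left alone: round white ceramic trinket box, 76 mm across, 49 mm high, on the cabinet top near the robot. Origin: centre of its underside.
- candle: Bystander, to be left alone: amber candle jar, 68 mm across, 75 mm high, on the cabinet top near the robot. Origin: centre of its underside.
- mug: Bystander, to be left alone: blue ceramic mug, 80 mm across plus handle, 95 mm high, on the far part of the cabinet top. Origin: centre of its underside.
- vase: Bystander, to be left alone: terracotta vase, 80 mm across, 200 mm high, on the far part of the cabinet top. Origin: centre of its underside.

How it is judged:
On the way:
1. the ledge hangs on both pins against the board, let go of, with the clip not yet on it (distance between hole_left and pin_left below 0.007 m and distance between hole_right and pin_right below 0.007 m and contact force between each of the fingers, clip and holder below 0.1 N), for 0.2 s.
At the end, for the whole second after the job is handed in: Hole centres within 7 mm of their pin points, ledge upright within 0.1 rad. Clip pinches plate and board (over 1 N on each, jaw 0.12 to 0.3 rad) at either side edge, its mouth point 5 to 45 mm in from the edge and 85 to 140 mm above the cabinet top. Both at rest (distance between hole_left and pin_left below 0.007 m and distance between hole_right and pin_right below 0.007 m and contact force between clip and holder above 1 N and contact force between clip and stand above 1 N and value of joint clip_jaw between 0.12 and 0.3 rad and (y of clip_mouth in the frame of stand between 0.03 and 0.07 m or y of clip_mouth in the frame of stand between -0.07 and -0.03 m) and z of clip_mouth in the frame of stand between 0.085 and 0.14 m and angle between holder_mid's own z axis and vertical below 0.1 rad and linear speed of each of holder, clip below 0.02 m/s); the robot touches nothing.
It fails at once if a remote pushed more than 30 mm or knocked over (distance of any of remote_a, remote_b from where it was at the start of the episode above 0.03 m or angle between any of remote_a, remote_b's own z axis and vertical above 0.6 rad).
It fails at once if the battery tester or the spinner pushed more than 30 mm or knocked over (distance of any of tester, spinner from where it was at the start of the episode above 0.03 m or angle between any of tester, spinner's own z axis and vertical above 0.6 rad).
It fails at once if the trinket box or the candle pushed more than 30 mm or knocked over (distance of any of trinket, candle from where it was at the start of the episode above 0.03 m or angle between any of trinket, candle's own z axis and vertical above 0.6 rad).
It fails at once if the mug or the vase pushed more than 30 mm or knocked over (distance of any of mug, vase from where it was at the start of the episode above 0.03 m or angle between any of mug, vase's own z axis and vertical above 0.6 rad).
It also fails if it takes over 64 s, if anything falls off the work surface, if the arm or the gripper's body presses on something with over 40 N, if the wrist force passes 120 N, or if a joint passes its speed limit or range.

### The arm

A 6-joint arm with a two-finger parallel gripper is mounted at the origin on the work surface. World frame = base frame: x ahead of the robot, y to its left, z up, the work surface at z = 0. Lengths are in m, angles in rad, forces in N, time in s.
With the tool pointing down it reaches from about 0.25 to 0.775 m from the base axis. Payload 4 kg.
Tool frame: the origin (TCP) lies at the very end of the fingers, on their centre line; the grasp point (between the pads) lies 19 mm behind it; z points along the fingers, y is the line along which they close (so a half turn about z gives the same grasp; the last joint's range is limited). The gripper opens to 94 mm and grips with 3 to 60 N. Pads are 16 mm wide; open, the fingers measure 119 mm over their backs; the gripper's body (75 mm by 177 mm) begins 78 mm behind the grasp point.
Start: joints at [-1.355, 0.087, 1.371, -0, 1.684, -0.103], TCP at [0.172, -0.522, 0.206] pointing down, gripper open.
Joint ranges: [-3.1, 3.1], [-0.76, 2.03], [0.27, 2.55], [-1.08, 4.22], [0.17, 2.65], [-2.57, 2.57]. Speed limits (rad/s): [2.79, 2.79, 3.14, 3.14, 3.14, 3.14].

### API

Orientations are given as [roll, pitch, yaw] about the fixed x, y, z axes, in that order (R = Rz(yaw) Ry(pitch) Rx(roll)).
In Python, from bench import robot, vision gives the robot as it stands.
- The arm moves only by the shell command python3 -m crank 'ROWS'. ROWS is JSON, a list of rows, each a list of 3 entries, a list of its own where there are three numbers: the closure, from 0 (fully open) to 1 (shut), then the shift along the tool's x, y, z in m, then the turn, a rotation vector about the tool's x, y, z in degrees. A call has 1 to 8 rows; each row shifts and turns the commanded pose from where the row before left it, along the tool's axes as they then stand; what a row does not reach is not made up. A row lasts 1/10 s, in which the tool goes at most 50 mm and 8.59 degrees, less where a joint would pass 70% of its speed; a pose out of reach is approached as far as the arm can. A call with a gripper value outside its range is refused whole. The fingers move at their own pace and stop on an object; the grip force is fixed at half the most. Time passes only in rows, so rows that do not move let the fingers close. It gives the time, the measured TCP pose, the force, the opening and the grip force at its end, in the units of the state.
- robot.get_obs(): the state, without advancing time (a new reading comes with each control period).
- vision.snapshot(name): name is "side" or "top"; returns a dict with "color" (480x640x3 uint8, red, green, blue), "z_map" (480x640 float32, m along the optical axis (not along the pixel's ray), 0 where there is no reading), "fx", "fy", "cx", "cy" (pixels), "dist" ([k1, k2, p1, p2, k3] as OpenCV has them; the pictures are not rectified), "R" (3x3) and "t" (3): a world point X has camera coordinates R X + t. Camera axes: x right, y down, z forward; pixel columns grow to the right and rows downward; lengths in m; the calibration is good to about 2 mm. A picture is of the moment at which its call begins.
- robot.close_job(): hands the job in; it is judged then, once.
The state is a dict: "time": time; "joint_positions": joint angles; "qvel": joint speeds; "joint_torque": joint torques, N m; "tool_pos": TCP position; "ee_rot": TCP orientation; "wrist_force": force on the tool from outside, world axes, zero at the start; "wrist_torque": the same for the moment, N m; "width": finger opening in m; "finger_force": force on a finger pad.
Only numpy, scipy, OpenCV 4.12 (cv2) and the standard library are available. Lean on these libraries where they do the work, as an engineer would, in place of code of your own. Each camera call takes 0.05 s, during which the arm holds its last target. There are 200 camera calls.

## Working session

There is one attempt and no reset: what is moved stays moved. The work goes in short steps, Python scripts to look and compute and a shell command to move; the robot and the scene stay as the last step left them, time stands still between calls to the robot, and variables do not carry over. Pictures are saved under pics/ and viewed, at most 12 in all, crops included, and the job is handed in when it is done.

```bash
ls; mkdir -p pics; python3 - <<'E'
from bench import robot, vision
import cv2,pickle
print(robot.get_obs())
for n in("top","side"):
    s=vision.snapshot(n);pickle.dump(s,open(f"{n}0.pkl","wb"))
    cv2.imwrite(f"pics/{n}0.png",s["color"][:,:,::-1]);print(n,s["R"],s["t"],s["fx"],s["cx"],s["cy"],s["dist"])
E
```

```text
pics
{'time': 0.0, 'joint_positions': array([-1.35510221e+00,  8.79557969e-02,  1.37223556e+00, -4.30961622e-06,
        1.68360095e+00, -1.03130076e-01]), 'qvel': array([-0.00085153,  0.001062  , -0.00083892,  0.00026121,  0.00025833,
       -0.00145145]), 'joint_torque': array([-4.39712567e-04, -3.40185535e+01, -3.02422929e+01,  7.17075798e-02,
        3.29377642e-02, -1.70802000e-04]), 'tool_pos': array([ 0.17225862, -0.52175347,  0.20431323]), 'ee_rot': array([-3.13940425e+00, -2.22187743e-04,  3.18823466e-01]), 'wrist_force': array([-0.2752032 , -0.48207659,  0.08613075]), 'wrist_torque': array([ 0.01769065, -0.02432702,  0.05340852]), 'finger_force': 0.0, 'width': 0.09394061446471132}
top [[ 0.01061686 -0.99991814  0.00714153]
 [-0.99223411 -0.01141989 -0.12385903]
 [ 0.12393045 -0.00577108 -0.99227412]] [-0.03864851  0.56087107  1.27420698] 573.5473314233111 324.24229714516724 245.30593105836974 [0.01181914 0.         0.         0.         0.        ]
side [[ 0.97173727 -0.23537803  0.01799633]
 [-0.13879364 -0.63133326 -0.76299059]
 [ 0.1909529   0.73892861 -0.64615903]] [-0.55154204  0.1658496   0.98678863] 494.77290764560263 331.49506424109813 234.5771328351507 [-0.05902323  0.          0.          0.          0.        ]
```

View pics/top0.png

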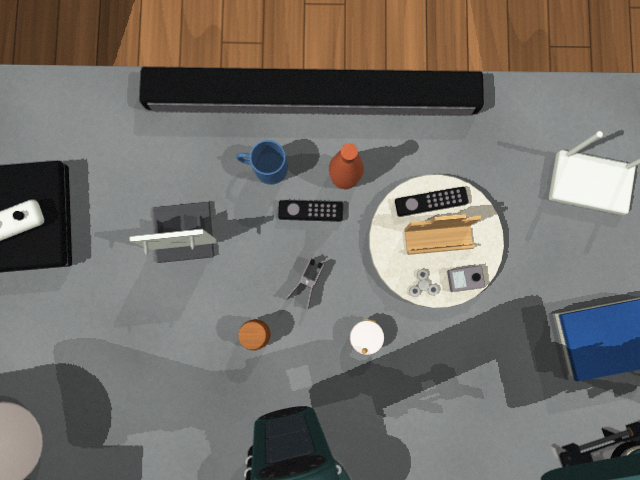

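View pics/side0.png

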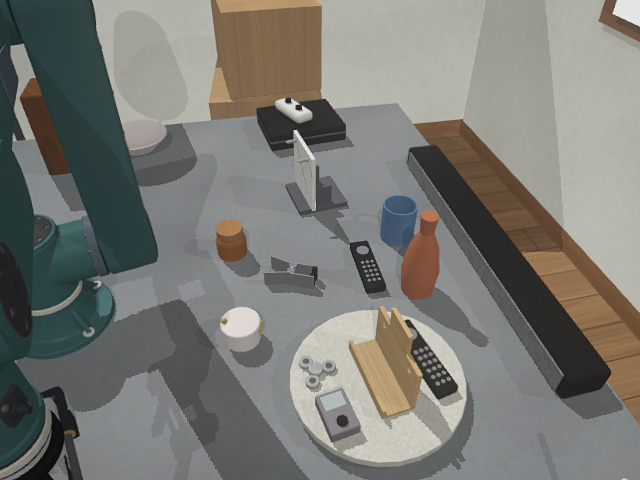

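```bash
cat > h.py <<'E'
import numpy as np,cv2,pickle
from bench import robot,vision
def cloud(s):
    K=np.array([[s["fx"],0,s["cx"]],[0,s["fy"],s["cy"]],[0,0,1]])
    v,u=np.mgrid[:480,:640]
    p=cv2.undistortPoints(np.stack([u.ravel(),v.ravel()],1).astype(float)[:,None],K,np.array(s["dist"]))[:,0]
    z=s["z_map"].ravel().astype(float)
    c=np.c_[p*z[:,None],z]
    w=(c-s["t"])@s["R"]
    w[z==0]=np.nan
    return w.reshape(480,640,3)
def proj(s,X):
    K=np.array([[s["fx"],0,s["cx"]],[0,s["fy"],s["cy"]],[0,0,1]])
    return cv2.projectPoints(np.atleast_2d(X).astype(float),cv2.Rodrigues(s["R"])[0],s["t"],K,np.array(s["dist"]))[0][:,0]
E
python3 - <<'E'
from h import *
np.set_printoptions(precision=4,suppress=True)
out=[]
for n in("top","side"):
    s=pickle.load(open(n+"0.pkl","rb"));w=cloud(s);P=w.reshape(-1,3)
    def rect(name,m):
        p=P[m];
        if len(p)<5: print(n,name,len(p));return
        r=cv2.minAreaRect(p[:,:2].astype(np.float32));print(n,name,len(p),p.mean(0),"rect",r,"zr",np.nanpercentile(p[:,2],[2,50,98]))
    x,y,z=P.T
    ca=(x>.3)&(x<.75)&(y<-.15)&(y>-.5)
    rect("tab",ca&(z>.15)&(z<.18)&(abs(x-.55)<.1))
    rect("plate",ca&(z>.11)&(z<.18))
    rect("caddy",ca&(z>.025)&(z<.034))
    st=(x>.3)&(x<.7)&(y>.1)&(y<.5)
    rect("boardtop",st&(z>.158)&(z<.172))
    rect("board",st&(z>.08)&(z<.172))
    rect("base",st&(z>.008)&(z<.02))
    cl=(x>.33)&(x<.53)&(y>-.05)&(y<.15)
    rect("clip",cl&(z>.028)&(z<.045))
    rect("floor",st&(abs(z)<.007))
    c=s["color"]
    def crop(b): 
        u0,v0,u1,v1=b;return cv2.resize(c[v0:v1,u0:u1,::-1],(400,300),interpolation=cv2.INTER_CUBIC)
    bs=[(270,240,350,300*1),(120,190,232,274)] if n=="top" else [(250,250,330,310),(265,120,377,204)]
    out.append(np.hstack([crop(b) for b in bs]))
cv2.imwrite("pics/c1.png",np.vstack(out))
E
```

```text
top tab 165 [ 0.605  -0.2894  0.1679] rect ((0.6057242751121521, -0.28955668210983276), (0.008773481473326683, 0.06285829842090607), 5.439499378204346) zr [0.1523 0.17   0.1749]
top plate 442 [ 0.6044 -0.2877  0.1425] rect ((0.6059783101081848, -0.29023516178131104), (0.008920921012759209, 0.15000642836093903), 6.000890254974365) zr [0.1113 0.1314 0.1742]
top caddy 7974 [ 0.5691 -0.2877  0.0303] rect ((0.5772616267204285, -0.29746633768081665), (0.30655816197395325, 0.2933028042316437), 0.017734676599502563) zr [0.0258 0.0304 0.0338]
top boardtop 401 [0.5618 0.2921 0.1652] rect ((0.5523374676704407, 0.29217028617858887), (0.032250214368104935, 0.15230487287044525), 5.752169609069824) zr [0.1592 0.1654 0.1698]
top board 913 [0.5534 0.2845 0.1426] rect ((0.48377329111099243, 0.20677074790000916), (0.3396839499473572, 0.11976587772369385), 47.544677734375) zr [0.0814 0.155  0.1694]
top base 2158 [0.5918 0.2937 0.0145] rect ((0.49855944514274597, 0.2990396022796631), (0.39971354603767395, 0.3910256624221802), 89.20481872558594) zr [0.0084 0.0146 0.0193]
top clip 338 [0.4674 0.0161 0.0369
[... 1053 characters left out ...]
d 780 [0.5619 0.2752 0.132 ] rect ((0.5520569086074829, 0.2875059247016907), (0.03754265978932381, 0.1542028784751892), 5.977014064788818) zr [0.0822 0.137  0.1661]
side base 925 [0.5852 0.2756 0.0133] rect ((0.48556751012802124, 0.24111148715019226), (0.40222305059432983, 0.16495834290981293), 26.101211547851562) zr [0.0088 0.0132 0.0185]
side clip 603 [0.446  0.0277 0.0346] rect ((0.42725083231925964, 0.04170507937669754), (0.07270777225494385, 0.23731134831905365), 48.492279052734375) zr [0.0283 0.0344 0.0441]
side floor 10831 [ 0.4885  0.276  -0.0006] rect ((0.5000159740447998, 0.2999923527240753), (0.3999529182910919, 0.39999932050704956), 89.99024963378906) zr [-0.0038 -0.0006  0.0029]
```

View pics/c1.png

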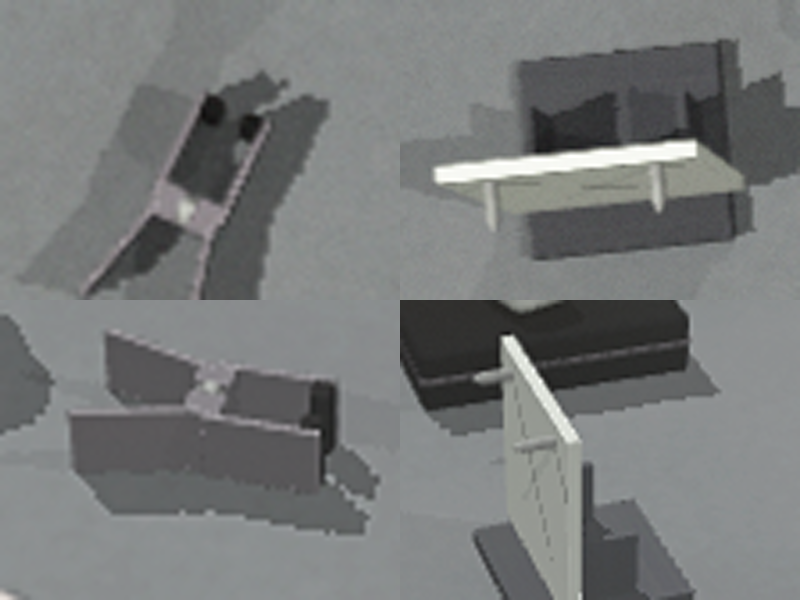

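```bash
cat >> h.py <<'E'
def fitline(p,vertical=None):
    """robust 2D line fit -> centre, yaw of normal (deg)"""
    q=p[:,:2].astype(np.float32)
    vx,vy,x0,y0=cv2.fitLine(q,cv2.DIST_HUBER,0,.001,.001).ravel()
    d=np.array([vx,vy]);d*=np.sign(vy);c=np.array([x0,y0])
    a=(q-c)@d;lo,hi=np.percentile(a,[1,99])
    return c+d*(lo+hi)/2,np.degrees(np.arctan2(-d[0],d[1])),hi-lo
def plan(pos,yaw):
    from scipy.spatial.transform import Rotation as Ro
    o=robot.get_obs();R=Ro.from_euler("xyz",o["ee_rot"]);T=Ro.from_euler("xyz",[np.pi,0,np.radians(yaw)])
    print("turn deg (tool)",np.degrees((R.inv()*T).as_rotvec()).round(2),"then shift mm in target axes",(T.inv().apply(np.array(pos)-o["tool_pos"])*1e3).round(1),"in current axes",(R.inv().apply(np.array(pos)-o["tool_pos"])*1e3).round(1))
E
python3 - <<'E'
from h import *
np.set_printoptions(precision=4,suppress=True)
for n in("top","side"):
    s=pickle.load(open(n+"0.pkl","rb"));w=cloud(s);P=w.reshape(-1,3);x,y,z=P.T
    print(n)
    near=abs(x-(.607-.105*(y+.29)))<.012
    m=near&(abs(y+.29)<.09)
    print(" tab top",fitline(P[m&(z>.162)&(z<.18)]),"plate",fitline(P[m&(z>.11)&(z<.18)]))
    b=(abs(x-(.564-.105*(y-.29)))<.013)&(abs(y-.29)<.1)
    print(" board top",fitline(P[b&(z>.158)&(z<.175)]))
    f=b&(z>.07)&(z<.155);p=P[f];print(" below",len(p),fitline(p) if len(p)>20 else "")
    pin=(x>.5)&(x<.575)&(abs(y-.29)<.09)&(z>.135)&(z<.165)&(x<.564-.105*(y-.29)-.012)
    p=P[pin];
    for sg in(1,-1):
        q=p[sg*(p[:,1]-.29)>0];print("  pin",len(q),q.mean(0) if len(q) else "", np.percentile(q,[2,98],axis=0).ravel() if len(q) else "")
    if n=="top":
        uv=np.array([[185,208],[231,118],[85,295],[203,298]])/5+[270,240]
        K=np.array([[s["fx"],0,s["cx"]],[0,s["fy"],s["cy"]],[0,0,1]])
        for X in cv2.undistortPoints(uv[:,None].astype(float),K,np.array(s["dist"]))[:,0]:
            d=s["R"].T@np.r_[X,1];C=-s["R"].T@s["t"];print("  clip",C+d*(.036-C[2])/d[2])
    cl=(x>.38)&(x<.52)&(y>-.05)&(y<.08)&(z>.03)&(z<.042)
    q=P[cl];print(" clip",len(q),cv2.minAreaRect(q[:,:2].astype(np.float32)))
    va=(x>.55)&(x<.8)&(y>-.12)&(y<.02)&(z>.15);print(" vase",P[va].mean(0));va=(x>.6)&(x<.8)&(y>.04)&(y<.2)&(z>.07);print(" mug",P[va].mean(0))
plan([.607,-.291,.30],96)
E
```

```text
top
 tab top (array([ 0.6055, -0.2897]), np.float32(6.1805463), np.float64(0.06258760366588831)) plate (array([ 0.6041, -0.2898]), np.float32(6.5081563), np.float64(0.14768138445913792))
 board top (array([0.5618, 0.2929]), np.float32(6.737125), np.float64(0.14861384347081186))
 below 428 (array([0.5579, 0.2907]), np.float32(6.8231034), np.float64(0.1485680712759495))
  pin 40 [0.5365 0.3367 0.1538] [0.5257 0.3331 0.1496 0.5469 0.3411 0.1574]
  pin 39 [0.5468 0.2414 0.1542] [0.536  0.2379 0.1492 0.5565 0.2464 0.1585]
  clip [0.4779 0.0057 0.036 ]
  clip [ 0.5191 -0.0146  0.036 ]
  clip [0.4383 0.0502 0.036 ]
  clip [ 0.4375 -0.003   0.036 ]
 clip 257 ((0.4772755801677704, 0.006675247102975845), (0.05444472283124924, 0.10513609647750854), 65.31375885009766)
 vase [ 0.7299 -0.0792  0.1891]
 mug [0.7503 0.1026 0.088 ]
side
 tab top (array([ 0.6063, -0.294 ]), np.float32(6.3202715), np.float64(0.06332124598324299)) plate (array([ 0.605 , -0.2942]), np.float32(5.8156233), np.float64(0.1464547150582075))
 board top (array([0.5632, 0.2882]), np.float32(7.0579457), np.float64(0.14955190166831017))
 below 605 (array([0.5606, 0.2876]), np.float32(7.500835), np.float64(0.1499553442001343))
  pin 25 [0.5382 0.3341 0.1513] [0.5287 0.3305 0.1464 0.5465 0.338  0.1551]
  pin 24 [0.5482 0.2388 0.1511] [0.5397 0.2356 0.1474 0.5561 0.242  0.1549]
 clip 335 ((0.4787454307079315, 0.004642285406589508), (0.05691211298108101, 0.10433197021484375), 66.08967590332031)
 vase [ 0.7323 -0.0892  0.1815]
 mug [0.7506 0.0911 0.0841]
turn deg (tool) [ -0.09  -0.09 -77.74] then shift mm in target axes [184.1 456.5 -95.6] in current axes [485.2 -83.1 -95.3]
```

```bash
python3 -m crank '[[0,[0,0,-0.048],[0,0,0]],[0,[0,0,-0.048],[0,0,0]],[0,[0.04,-0.007,0],[0,0,-8.5]],[0,[0,0,0],[0,0,-8.5]],[0,[0,0,0],[0,0,-8.5]],[0,[0,0,0],[0,0,-8.5]],[0,[0,0,0],[0,0,-8.5]],[0,[0,0,0],[0,0,-8.5]]]'
python3 -m crank '[[0,[0,0,0],[0,0,-8.5]],[0,[0,0,0],[0,0,-8.5]],[0,[0,0,0],[0,0,-8.5]],[0,[0,0,0],[0,0,-1.4]],[0,[0.018,0.043,0],[0,0,0]],[0,[0.018,0.043,0],[0,0,0]],[0,[0.018,0.043,0],[0,0,0]],[0,[0.018,0.043,0],[0,0,0]]]'
python3 - <<'E'
from h import *
print(robot.get_obs()["joint_positions"]);plan([.606,-.292,.30],96.2)
E
```

```text
time: 0.9
tool_pos: [0.2082, -0.5029, 0.3008]
ee_rot: [-3.141, -0.001, 1.215]
wrist_force: [-0.7, -0.3, 0.2]
width: 0.094
finger_force: 0.0
time: 1.7
tool_pos: [0.3727, -0.4121, 0.3012]
ee_rot: [-3.141, -0.0, 1.675]
wrist_force: [-0.9, -0.7, 0.5]
width: 0.094
finger_force: 0.0
[-9.37582387e-01  1.01814482e-01  1.16689035e+00 -5.85285486e-05
  1.87312795e+00 -1.04187328e+00]
turn deg (tool) [-0.01 -0.01 -0.23] then shift mm in target axes [ 94.1 244.9   1.2] in current axes [ 95.1 244.6   1.2]
```

```bash
python3 -m crank '[[0,[0.019,0.048,0],[0,0,-0.2]],[0,[0.019,0.048,0],[0,0,0]],[0,[0.019,0.048,0],[0,0,0]],[0,[0.019,0.048,0],[0,0,0]],[0,[0.019,0.048,0],[0,0,0]],[0,[0,0.004,0],[0,0,0]],[0,[0,0,0],[0,0,0]]]'
python3 - <<'E'
from h import *
plan([.606,-.292,.132],96.2)
s=vision.snapshot("top");w=cloud(s);P=w.reshape(-1,3)
E
```

```text
time: 2.4
tool_pos: [0.5972, -0.2946, 0.2997]
ee_rot: [-3.139, -0.001, 1.683]
wrist_force: [-0.5, -0.6, 0.9]
width: 0.0941
finger_force: 0.0
turn deg (tool) [-0.14 -0.07  0.2 ] then shift mm in target axes [  1.7   9.  167.7] in current axes [  1.4   9.4 167.7]
```

```bash
python3 -m crank '[[0,[0.001,0.009,0],[0,0,0]],[0,[0,0,0.04],[0,0,0]],[0,[0,0,0.04],[0,0,0]],[0,[0,0,0.04],[0,0,0]],[0,[0,0,0.03],[0,0,0]],[0,[0,0,0.017],[0,0,0]],[0,[0,0,0],[0,0,0]]]'
python3 - <<'E'
from h import *
plan([.606,-.292,.132],96.2)
E
```

```text
time: 3.15
tool_pos: [0.6025, -0.2937, 0.1309]
ee_rot: [-3.136, -0.004, 1.679]
wrist_force: [-0.1, 0.9, 0.0]
width: 0.0941
finger_force: 0.0
turn deg (tool) [-0.31 -0.22  0.01] then shift mm in target axes [ 1.3  3.7 -1.1] in current axes [ 1.4  3.7 -1.1]
```

```bash
python3 -m crank '[[0,[0.001,0.003,0],[0,0,0]],[1,[0,0,0],[0,0,0]],[1,[0,0,0],[0,0,0]],[1,[0,0,0],[0,0,0]],[1,[0,0,0],[0,0,0]],[1,[0,0,0],[0,0,0]],[1,[0,0,0],[0,0,0]],[1,[0,0,0],[0,0,0]]]'
python3 -m crank '[[1,[0,0,0],[0,0,0]],[1,[0,0,0],[0,0,0]],[1,[0,0,-0.02],[0,0,0]],[1,[0,0,-0.03],[0,0,0]],[1,[0,0,-0.04],[0,0,0]],[1,[0,0,-0.03],[0,0,0]],[1,[0,0,0],[0,0,0]]]'
python3 - <<'E'
from h import *
o=robot.get_obs();print(o["joint_positions"],o["tool_pos"],o["ee_rot"])
plan([.45,-.0,.25],96.5)
E
```

```text
time: 3.95
tool_pos: [0.608, -0.2922, 0.1344]
ee_rot: [-3.141, 0.0, 1.682]
wrist_force: [-0.6, 0.2, -1.4]
width: 0.0413
finger_force: 0.0
time: 4.65
tool_pos: [0.6098, -0.2932, 0.2615]
ee_rot: [3.132, 0.007, 1.682]
wrist_force: [-0.0, 0.4, 0.2]
width: 0.0005
finger_force: 0.0
[-5.31969472e-01  3.68879363e-01  9.23122058e-01 -6.63872169e-05
  1.83783830e+00 -6.43099770e-01] [ 0.60975677 -0.2932322   0.26151774] [3.13222559 0.00709896 1.68187548]
turn deg (tool) [ 0.54  0.41 -0.13] then shift mm in target axes [ 309.4 -125.5   11.5] in current axes [ 309.2 -126.3    8.1]
```

```bash
python3 -m crank '[[0,[0,0,0],[0,0,0]]]' | head -1
python3 - <<'E'
from h import *
np.set_printoptions(precision=4,suppress=True)
for n in("top","side"):
    s=vision.snapshot(n);w=cloud(s);P=w.reshape(-1,3);x,y,z=P.T
    if n=="side": cv2.imwrite("pics/s1.png",s["color"][:,:,::-1])
    m=(abs(x-.61)<.06)&(abs(y+.29)<.1)
    for a,b in((.11,.14),(.155,.178)):
        q=P[m&(z>a)&(z<b)]; print(n,len(q),fitline(q) if len(q)>10 else "")
E
```

```text
time: 4.75
top 139 (array([ 0.6025, -0.2783]), np.float32(4.4388895), np.float64(0.12527377232909204))
top 30 (array([ 0.6049, -0.2871]), np.float32(0.7201521), np.float64(0.0579965559579432))
side 648 (array([ 0.6048, -0.2937]), np.float32(6.9111996), np.float64(0.1486790181696415))
side 306 (array([ 0.6058, -0.2935]), np.float32(7.064052), np.float64(0.06431874511763452))
```

View pics/s1.png

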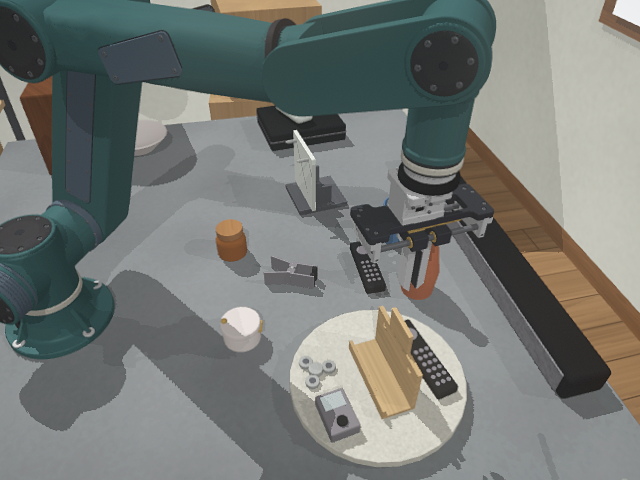

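```bash
python3 -m crank '[[0,[0,-0.003,0],[0,0,0]],[0,[0,0,0],[0,0,0]],[0,[0,0,0],[0,0,0]],[0,[0,0,0],[0,0,0]],[0,[0,0,0],[0,0,0]],[0,[0,0,0],[0,0,0]],[0,[0,0,0],[0,0,0]],[0,[0,0,0],[0,0,0]]]'
python3 - <<'E'
from h import *
plan([.606,-.292,.132],96.4)
E
```

```text
time: 5.65
tool_pos: [0.6051, -0.2926, 0.2545]
ee_rot: [3.141, 0.0, 1.682]
wrist_force: [0.0, -0.8, 0.4]
width: 0.0768
finger_force: 0.0
turn deg (tool) [ 0.01  0.01 -0.03] then shift mm in target axes [  0.5   1.  122.5] in current axes [  0.5   1.  122.5]
```

```bash
python3 -m crank '[[0,[0,0.001,0],[0,0,0]],[0,[0,0,0.035],[0,0,0]],[0,[0,0,0.035],[0,0,0]],[0,[0,0,0.035],[0,0,0]],[0,[0,0,0.015],[0,0,0]],[0,[0,0,0],[0,0,0]],[0.8,[0,0,0],[0,0,0]],[1,[0,0,0],[0,0,0]]]'
python3 -m crank '[[1,[0,0,0],[0,0,0]],[1,[0,0,0],[0,0,0]],[1,[0,0,0],[0,0,0]],[1,[0,0,0],[0,0,0]],[1,[0,0,0],[0,0,0]],[1,[0,0,0],[0,0,0]],[1,[0,0,0],[0,0,0]],[1,[0,0,0],[0,0,0]]]'
python3 -m crank '[[1,[0,0,0],[0,0,0]],[1,[0,0,0],[0,0,0]],[1,[0,0,0],[0,0,0]],[1,[0,0,0],[0,0,0]]]'
```

```text
time: 6.45
tool_pos: [0.6074, -0.2933, 0.1377]
ee_rot: [3.137, 0.003, 1.682]
wrist_force: [0.0, 0.4, 0.4]
width: 0.0812
finger_force: 0.0
time: 7.25
tool_pos: [0.606, -0.2924, 0.1344]
ee_rot: [-3.141, -0.0, 1.682]
wrist_force: [-0.0, 0.3, 0.2]
width: 0.0177
finger_force: 0.0
time: 7.65
tool_pos: [0.6061, -0.2924, 0.1343]
ee_rot: [-3.142, -0.0, 1.682]
wrist_force: [0.9, 0.4, -1.2]
width: 0.0078
finger_force: 30.0
```

```bash
python3 -m crank '[[1,[0,0,-0.01],[0,0,0]],[1,[0,0,-0.02],[0,0,0]],[1,[0,0,-0.03],[0,0,0]],[1,[0,0,-0.03],[0,0,0]],[1,[0,0,-0.026],[0,0,0]],[1,[0,0,0],[0,0,0]]]'
python3 - <<'E'
from h import *
plan([.484,.282,.25],96.5)
E
```

```text
time: 8.25
tool_pos: [0.6075, -0.2933, 0.2565]
ee_rot: [3.134, 0.006, 1.682]
wrist_force: [0.2, -0.9, -1.4]
width: 0.0079
finger_force: 30.0
turn deg (tool) [ 0.45  0.35 -0.14] then shift mm in target axes [585.6 -57.6   6.5] in current axes [585.5 -59.    2.5]
```

```bash
python3 -m crank '[[1,[0.02,-0.002,0],[0,0,0]],[1,[0.04,-0.004,0],[0,0,0]],[1,[0.04,-0.004,0],[0,0,0]],[1,[0.04,-0.004,0],[0,0,0]],[1,[0.04,-0.004,0],[0,0,0]],[1,[0.04,-0.004,0],[0,0,0]],[1,[0.04,-0.004,0],[0,0,0]],[1,[0.04,-0.004,0],[0,0,0]]]'
python3 -m crank '[[1,[0.04,-0.004,0],[0,0,0]],[1,[0.04,-0.004,0],[0,0,0]],[1,[0.04,-0.004,0],[0,0,0]],[1,[0.04,-0.004,0],[0,0,0]],[1,[0.04,-0.004,0],[0,0,0]],[1,[0.04,-0.004,0],[0,0,0]],[1,[0.03,-0.004,0],[0,0,0]],[1,[0.01,0,0],[0,0,0]]]'
python3 -m crank '[[1,[0,0,0],[0,0,0]],[1,[0,0,0],[0,0,0]]]'
python3 - <<'E'
from h import *
plan([.484,.282,.175],96.5)
E
```

```text
time: 9.05
tool_pos: [0.5416, 0.0039, 0.2485]
ee_rot: [-3.139, -0.001, 1.682]
wrist_force: [1.1, 0.3, -2.8]
width: 0.0075
finger_force: 30.0
time: 9.85
tool_pos: [0.4822, 0.28, 0.2484]
ee_rot: [-3.138, 0.0, 1.686]
wrist_force: [-0.1, 0.0, -3.4]
width: 0.0078
finger_force: 30.0
time: 10.05
tool_pos: [0.4841, 0.2765, 0.2495]
ee_rot: [-3.14, 0.002, 1.681]
wrist_force: [0.3, -0.7, -2.6]
width: 0.0078
finger_force: 30.0
turn deg (tool) [-0.07  0.1  -0.18] then shift mm in target axes [ 5.5  0.5 74.5] in current axes [ 5.7  0.6 74.5]
```

```bash
python3 -m crank '[[1,[0.005,0,0.02],[0,0,0]],[1,[0,0,0.03],[0,0,0]],[1,[0,0,0.024],[0,0,0]],[1,[0,0,0],[0,0,0]],[1,[0,0,0],[0,0,0]]]'
python3 - <<'E'
from h import *
np.set_printoptions(precision=4,suppress=True)
o=robot.get_obs();print(o["tool_pos"],o["ee_rot"])
im=[]
for n in("top","side"):
    s=vision.snapshot(n);pickle.dump(s,open(n+"1.pkl","wb"));c=s["color"][:,:,::-1]
    uv=proj(s,[.53,.285,.15])[0].astype(int);print(n,uv)
    u,v=uv;im.append(cv2.resize(c[max(v-60,0):v+60,max(u-80,0):u+80],(800,600) if 0 else (400,300),interpolation=cv2.INTER_CUBIC))
    P=cloud(s).reshape(-1,3);x,y,z=P.T
    d=(x-.484)*np.cos(.111)+(y-.282)*np.sin(.111); l=-(x-.484)*np.sin(.111)+(y-.282)*np.cos(.111)
    for nm,m in(("plate",(abs(d)<.012)&(abs(l)<.09)&(z>.13)&(z<.175)),("board",(abs(d-.078)<.012)&(abs(l)<.09)&(z>.157)&(z<.172)),("platetop",(abs(d)<.012)&(abs(l)<.09)&(abs(l)>.04)&(z>.155)&(z<.182))):
        q=P[m];print(n,nm,len(q),fitline(q) if len(q)>10 else "","z",np.percentile(q[:,2],[2,50,90,98]) if len(q) else "")
cv2.imwrite("pics/p2.png",np.hstack(im))
E
```

```text
time: 10.55
tool_pos: [0.4839, 0.2812, 0.1765]
ee_rot: [-3.141, 0.001, 1.68]
wrist_force: [-0.2, 0.7, -2.7]
width: 0.0079
finger_force: 30.0
[0.4839 0.2812 0.1765] [-3.141   0.0006  1.6799]
top [171 251]
top plate 169 (array([0.4856, 0.2422]), np.float32(9.997276), np.float64(0.0695843233168125)) z [0.132  0.1673 0.1716 0.1739]
top board 247 (array([0.564 , 0.2726]), np.float32(6.853505), np.float64(0.11063463702797889)) z [0.1577 0.1653 0.1684 0.1693]
top platetop 84 (array([0.4894, 0.2249]), np.float32(6.986632), np.float64(0.0345240143314004)) z [0.1566 0.1697 0.1729 0.1746]
side [290 151]
side plate 265 (array([0.4829, 0.2783]), np.float32(6.758913), np.float64(0.15033303797245026)) z [0.1307 0.152  0.1703 0.1723]
side board 183 (array([0.563 , 0.2887]), np.float32(7.0573378), np.float64(0.1503633064031601)) z [0.1572 0.164  0.1657 0.1664]
side platetop 69 (array([0.4837, 0.2792]), np.float32(7.416442), np.float64(0.15233934536576269)) z [0.1561 0.1673 0.1712 0.1719]
```

View pics/p2.png

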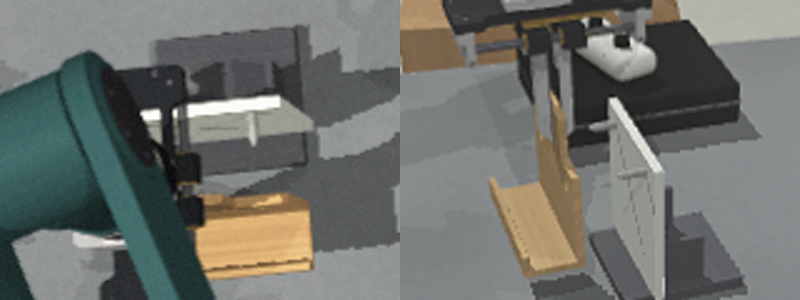

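```bash
python3 -m crank '[[1,[0.001,0.008,0.0025],[0,0,-0.3]],[1,[0,0.01,0],[0,0,0]],[1,[0,0.01,0],[0,0,0]],[1,[0,0.01,0],[0,0,0]],[1,[0,0,0],[0,0,0]],[1,[0,0,0],[0,0,0]]]'
python3 - <<'E'
from h import *
np.set_printoptions(precision=4,suppress=True)
o=robot.get_obs();print(o["tool_pos"],o["ee_rot"])
s=vision.snapshot("side");pickle.dump(s,open("side2.pkl","wb"));c=s["color"][:,:,::-1]
cv2.imwrite("pics/p3.png",cv2.resize(c[115:205,260:360],(800,720))[:600])
P=cloud(s).reshape(-1,3);x,y,z=P.T
B=np.array([.563,.2887]);a=np.radians(6.9)
d=(x-B[0])*np.cos(a)+(y-B[1])*np.sin(a); l=-(x-B[0])*np.sin(a)+(y-B[1])*np.cos(a)
for nm,lo,hi in(("plate",-.055,-.034),("board",-.008,.008)):
    m=(d>lo)&(d<hi)&(abs(l)<.09)
    q=m&(z>.145)&(z<.18)&(abs(l)>.036);print(nm,"fit",fitline(P[q]),"ztop",np.sort(z[q&(l>.04)])[-8:-2],np.sort(z[q&(l<-.04)])[-8:-2])
    e=m&(z>.1)&(z<.16);print("  lateral range",np.percentile(l[e],[.5,2,98,99.5]))
E
```

```text
time: 11.25
tool_pos: [0.5214, 0.2878, 0.1736]
ee_rot: [-3.141, 0.0, 1.687]
wrist_force: [-0.3, 0.4, -2.2]
width: 0.0083
finger_force: 30.0
[0.5214 0.2878 0.1736] [-3.1406  0.0003  1.6869]
plate fit (array([0.52  , 0.2871]), np.float32(7.569677), np.float64(0.15390993617475035)) ztop [0.158  0.1582 0.1612 0.1628 0.1636 0.1657] [0.1671 0.1674 0.1676 0.1677 0.1677 0.1679]
  lateral range [-0.0739 -0.073   0.0742  0.0784]
board fit (array([0.5617, 0.2869]), np.float32(7.1661973), np.float64(0.1469499516487122)) ztop [0.1652 0.1653 0.1653 0.1655 0.1656 0.1657] [0.1655 0.1655 0.1656 0.1657 0.1657 0.1657]
  lateral range [-0.076  -0.0747  0.0679  0.0705]
```

View pics/p3.png

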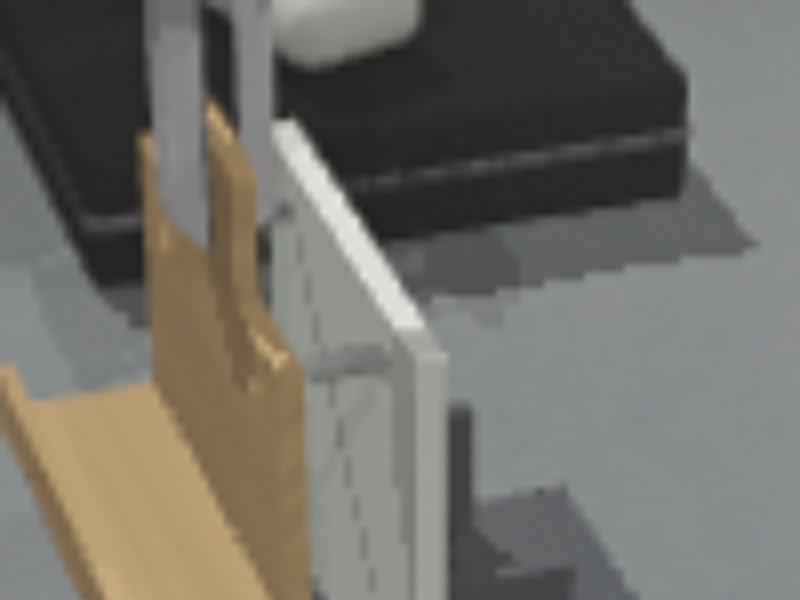

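```bash
python3 -m crank '[[1,[-0.0025,0,0],[0,0,0]],[1,[0,0.004,0],[0,0,0]],[1,[0,0.004,0],[0,0,0]],[1,[0,0,0],[0,0,0]]]'; python3 -m crank '[[1,[0,0.004,0],[0,0,0]],[1,[0,0.004,0],[0,0,0]],[1,[0,0,0],[0,0,0]]]'
```

```text
time: 11.7
tool_pos: [0.5299, 0.2863, 0.1739]
ee_rot: [3.141, 0.0, 1.687]
wrist_force: [-0.7, -1.0, -1.8]
width: 0.0081
finger_force: 30.0
time: 12.0
tool_pos: [0.5379, 0.2872, 0.1738]
ee_rot: [3.141, 0.0, 1.687]
wrist_force: [0.3, -0.3, -3.3]
width: 0.0077
finger_force: 30.0
```

```bash
python3 -m crank '[[1,[0,0.004,0],[0,0,0]],[1,[0,0.004,0],[0,0,0]],[1,[0,0.003,0],[0,0,0]],[1,[0,0,0],[0,0,0]]]'; python3 -m crank '[[1,[0,0.003,0],[0,0,0]],[1,[0,0.002,0],[0,0,0]],[1,[0,0,0],[0,0,0]]]'
```

```text
time: 12.4
tool_pos: [0.5487, 0.2885, 0.1738]
ee_rot: [-3.142, 0.0, 1.687]
wrist_force: [0.3, -0.1, -3.2]
width: 0.0077
finger_force: 30.0
time: 12.7
tool_pos: [0.5535, 0.2891, 0.1739]
ee_rot: [3.142, 0.0, 1.687]
wrist_force: [0.9, -0.5, -1.8]
width: 0.008
finger_force: 30.0
```

```bash
python3 -m crank '[[1,[0,0.002,0],[0,0,0]],[1,[0,0.001,0],[0,0,0]],[1,[0,0,0],[0,0,0]]]'
python3 - <<'E'
from h import *
np.set_printoptions(precision=4,suppress=True)
s=vision.snapshot("side");c=s["color"][:,:,::-1]
cv2.imwrite("pics/p4.png",cv2.resize(c[115:205,260:360],(800,720))[:600])
E
```

```text
time: 13.0
tool_pos: [0.5542, 0.2892, 0.1739]
ee_rot: [-3.137, 0.001, 1.688]
wrist_force: [-5.9, -0.9, 0.1]
width: 0.008
finger_force: 30.0
```

View pics/p4.png

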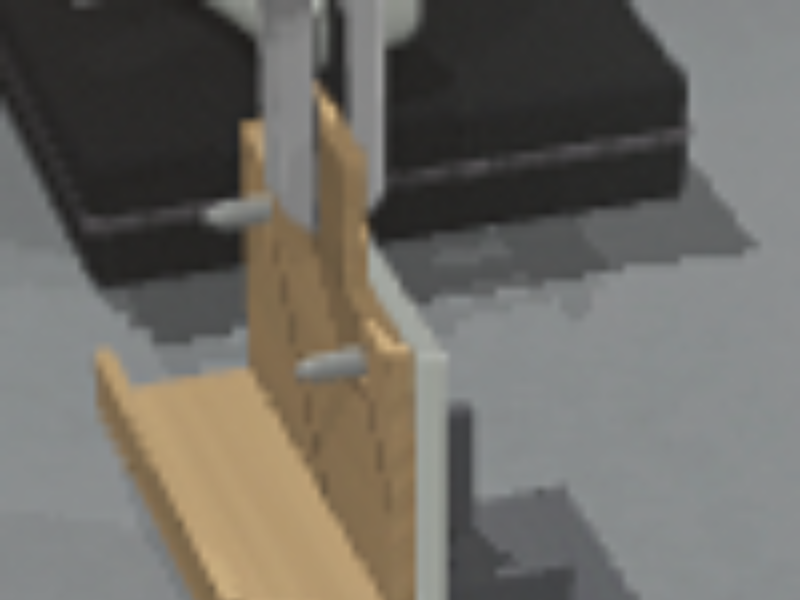

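```bash
python3 -m crank '[[1,[0,-0.001,0.002],[0,0,0]],[1,[0,0,0],[0,0,0]],[0.6,[0,0,0],[0,0,0]],[0.6,[0,0,0],[0,0,0]],[0.6,[0,0,0],[0,0,0]],[0.6,[0,0,0],[0,0,0]],[0.6,[0,0,0],[0,0,0]]]'
python3 -m crank '[[0.5,[0,0,0],[0,0,0]],[0.5,[0,0,-0.02],[0,0,0]],[0.4,[0,0,-0.03],[0,0,0]],[0.2,[0,0,-0.04],[0,0,0]],[0,[0,0,-0.03],[0,0,0]],[0,[0,0,0],[0,0,0]]]'
python3 - <<'E'
from h import *
plan([.43,.05,.25],153)
print(robot.get_obs()["joint_positions"])
E
```

```text
time: 13.75
tool_pos: [0.5556, 0.2893, 0.1721]
ee_rot: [3.141, -0.0, 1.687]
wrist_force: [-0.7, 0.9, -0.0]
width: 0.0373
finger_force: 0.0
time: 14.35
tool_pos: [0.5569, 0.29, 0.2986]
ee_rot: [3.13, -0.003, 1.687]
wrist_force: [0.1, 0.2, 0.1]
width: 0.0753
finger_force: 0.0
turn deg (tool) [  0.67   0.15 -56.33] then shift mm in target axes [   4.1 -271.5   48.6] in current axes [-223.8 -154.5   46.2]
[ 3.89925798e-01  2.59796139e-01  9.89002707e-01 -9.61933038e-05
  1.88124213e+00  2.73520525e-01]
```

```bash
python3 -m crank '[[0,[-0.035,-0.02,0],[0,0,0]],[0,[-0.045,-0.03,0],[0,0,0]],[0,[-0.045,-0.03,0],[0,0,0]],[0,[-0.045,-0.03,0],[0,0,0]],[0,[-0.045,-0.03,0],[0,0,0]],[0,[-0.03,-0.01,0],[0,0,0]],[0,[0,0,0],[0,0,8.5]],[0,[0,0,0],[0,0,8.5]]]'
python3 -m crank '[[0,[0,0,0],[0,0,8.5]],[0,[0,0,0],[0,0,8.5]],[0,[0,0,0],[0,0,8.5]],[0,[0,0,0],[0,0,8.5]],[0,[0,0,0],[0,0,8.5]],[0,[0,0,0],[0,0,8.5]],[0,[0,0,0],[0,0,8.5]],[0,[0,0,0],[0,0,8.5]]]'
python3 -m crank '[[0,[0,0,0],[0,0,8.5]],[0,[0,0,0],[0,0,8.5]],[0,[0,0,0],[0,0,8.5]],[0,[0,0,0],[0,0,8.5]],[0,[0,0,0],[0,0,2.9]],[0,[0,0,0],[0,0,0]]]'
python3 - <<'E'
from h import *
print(robot.get_obs()["joint_positions"])
plan([.4418,.022,.06],-25.2)
np.set_printoptions(precision=4,suppress=True)
s=vision.snapshot("side");P=cloud(s).reshape(-1,3);x,y,z=P.T
B=np.array([.563,.2887]);a=np.radians(6.9)
d=(x-B[0])*np.cos(a)+(y-B[1])*np.sin(a); l=-(x-B[0])*np.sin(a)+(y-B[1])*np.cos(a)
m=(abs(d+.009)<.02)&(abs(l)<.09)&(z>.19)&(z<.22);print("tab",fitline(P[m]),np.percentile(z[m],98),"d",np.percentile(d[m],[2,50,98]))
cl=(x>.38)&(x<.54)&(y>-.05)&(y<.09)&(z>.028)&(z<.045);print("clip",cv2.minAreaRect(P[cl][:,:2].astype(np.float32)))
c=s["color"][:,:,::-1];cv2.imwrite("pics/p5.png",cv2.resize(np.ascontiguousarray(c[100:320,200:480]),(700,550)))
E
```

```text
time: 15.15
tool_pos: [0.4414, 0.042, 0.2908]
ee_rot: [-3.141, 0.0, 1.382]
wrist_force: [-0.2, 1.4, 0.7]
width: 0.094
finger_force: 0.0
time: 15.95
tool_pos: [0.4417, 0.0431, 0.2905]
ee_rot: [-3.141, 0.002, 0.197]
wrist_force: [0.3, -0.2, 0.4]
width: 0.0942
finger_force: 0.0
time: 16.55
tool_pos: [0.4417, 0.0432, 0.2906]
ee_rot: [3.141, 0.002, -0.44]
wrist_force: [-0.0, -0.5, -0.4]
width: 0.0942
finger_force: 0.0
[-3.04027372e-02 -1.49834872e-01  1.43404610e+00 -1.18601516e-04
  1.85919631e+00  1.98050777e+00]
turn deg (tool) [ 0.05  0.09 -0.02] then shift mm in target axes [  9.1  19.1 230.6] in current axes [  9.4  18.9 230.6]
tab (array([0.5532, 0.2863]), np.float32(8.450689), np.float64(0.06200548116117716)) 0.20922459872473897 d [-0.0122 -0.0101 -0.0035]
clip ((0.47914600372314453, 0.003705006092786789), (0.05677467957139015, 0.10628092288970947), 65.49066162109375)
```

View pics/p5.png

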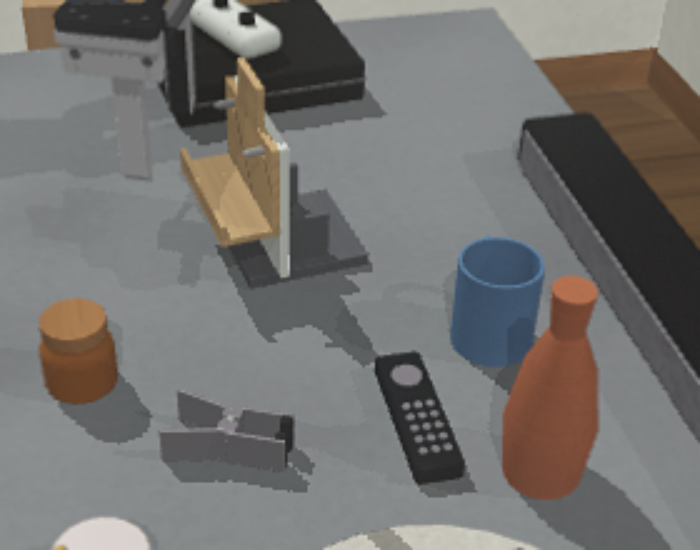

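```bash
python3 -m crank '[[0,[0.011,0.019,0.03],[0,0,0]],[0,[0,0,0.045],[0,0,0]],[0,[0,0,0.045],[0,0,0]],[0,[0,0,0.045],[0,0,0]],[0,[0,0,0.045],[0,0,0]],[0,[0,0,0.03],[0,0,0]],[0,[0,0,0],[0,0,0]]]'
python3 - <<'E'
from h import *
plan([.4438,.0215,.006],-25.2)
E
```

```text
time: 17.3
tool_pos: [0.4391, 0.0216, 0.0465]
ee_rot: [3.137, 0.011, -0.44]
wrist_force: [0.2, 0.3, -0.3]
width: 0.0942
finger_force: 0.0
turn deg (tool) [0.24 0.64 0.02] then shift mm in target axes [ 4.3 -1.9 40.5] in current axes [ 4.7 -2.1 40.4]
```

```bash
python3 -m crank '[[0,[0,0,0],[0,0,0]],[0,[0,0,0.02],[0,0,0]],[0,[0,0,0.01],[0,0,0]],[0,[0,0,0],[0,0,0]],[0,[0,0,0],[0,0,0]]]'
python3 - <<'E'
from h import *
plan([.4438,.0215,.006],-25.2)
E
```

```text
time: 17.8
tool_pos: [0.4449, 0.0211, 0.0233]
ee_rot: [-3.141, -0.002, -0.44]
wrist_force: [0.6, 0.5, 0.5]
width: 0.0941
finger_force: 0.0
turn deg (tool) [-0.04 -0.12 -0.03] then shift mm in target axes [-1.1  0.1 17.3] in current axes [-1.2  0.2 17.3]
```

```bash
python3 -m crank '[[0,[-0.001,0,0.01],[0,0,0]],[0.3,[0,0,0.007],[0,0,0]],[1,[0,0,0],[0,0,0]],[1,[0,0,0],[0,0,0]],[1,[0,0,0],[0,0,0]],[1,[0,0,0],[0,0,0]],[1,[0,0,0],[0,0,0]],[1,[0,0,0],[0,0,0]]]'
python3 -m crank '[[1,[0,0,0],[0,0,0]],[1,[0,0,0],[0,0,0]],[1,[0,0,0],[0,0,0]],[1,[0,0,0],[0,0,0]]]'
```

```text
time: 18.6
tool_pos: [0.4432, 0.0217, 0.0052]
ee_rot: [-3.141, -0.0, -0.44]
wrist_force: [-0.1, -0.7, 0.4]
width: 0.0415
finger_force: 8.7
time: 19.0
tool_pos: [0.4433, 0.0217, 0.0052]
ee_rot: [-3.141, -0.001, -0.44]
wrist_force: [-0.1, 0.9, 2.8]
width: 0.0275
finger_force: 30.0
```

```bash
python3 -m crank '[[1,[0,0,-0.01],[0,0,0]],[1,[0,0,-0.02],[0,0,0]],[1,[0,0,-0.03],[0,0,0]],[1,[0,0,-0.035],[0,0,0]],[1,[0,0,-0.035],[0,0,0]],[1,[0,0,-0.02],[0,0,0]],[1,[0,0,0],[0,0,-5]],[1,[0,0,0],[0,0,-8]]]'
python3 -m crank '[[1,[0,0,0],[0,0,-8]],[1,[0,0,0],[0,0,-8]],[1,[0,0,0],[0,0,-8]],[1,[0,0,0],[0,0,-8]],[1,[0,0,0],[0,0,-8]],[1,[0,0,0],[0,0,-8]],[1,[0,0,0],[0,0,-8]],[1,[0,0,0],[0,0,-8]]]'
python3 -m crank '[[1,[0,0,0],[0,0,-8]],[1,[0,0,0],[0,0,-8]],[1,[0,0,0],[0,0,-8]],[1,[0,0,0],[0,0,-8]],[1,[0,0,0],[0,0,-8]],[1,[0,0,0],[0,0,-4.9]],[1,[0,0,0],[0,0,0]]]'
python3 - <<'E'
from h import *
plan([.581,.104,.16],96.7)
print(robot.get_obs()["joint_positions"])
E
```

```text
time: 19.8
tool_pos: [0.4434, 0.0216, 0.1564]
ee_rot: [-3.142, -0.002, -0.209]
wrist_force: [-0.1, -0.1, -0.8]
width: 0.0274
finger_force: 30.0
time: 20.6
tool_pos: [0.4427, 0.0216, 0.155]
ee_rot: [-3.141, 0.001, 0.909]
wrist_force: [0.7, 0.1, -1.7]
width: 0.0274
finger_force: 30.0
time: 21.3
tool_pos: [0.4428, 0.0216, 0.155]
ee_rot: [-3.141, 0.0, 1.687]
wrist_force: [-0.0, 0.0, -1.1]
width: 0.0275
finger_force: 30.0
turn deg (tool) [-0.03  0.01 -0.05] then shift mm in target axes [ 65.7 146.9  -5. ] in current axes [ 65.8 146.8  -5.1]
[-7.90455284e-02 -1.37885124e-01  1.69066056e+00 -3.20364664e-04
  1.58922043e+00 -1.95094590e-01]
```

Now to the pre-slip position, then down to height.

```bash
python3 -m crank '[[1,[0.0,0.036,0],[0,0,0]],[1,[0.016,0.037,0],[0,0,0]],[1,[0.016,0.037,0],[0,0,0]],[1,[0.016,0.037,0],[0,0,0]],[1,[0.018,0,0.02],[0,0,0]],[1,[0,0,0.02],[0,0,0]],[1,[0,0,0.018],[0,0,0]],[1,[0,0,0],[0,0,0]]]'
python3 -m crank '[[1,[0,0,0],[0,0,0]],[1,[0,0,0],[0,0,0]]]'
python3 - <<'E'
from h import *
plan([.581,.104,.097],96.7)
np.set_printoptions(precision=4,suppress=True)
s=vision.snapshot("side");c=s["color"][:,:,::-1]
P=cloud(s).reshape(-1,3);x,y,z=P.T
B=np.array([.5542,.2892]);a=np.radians(6.7)
d=(x-B[0])*np.cos(a)+(y-B[1])*np.sin(a); l=-(x-B[0])*np.sin(a)+(y-B[1])*np.cos(a)
m=(abs(d-.005)<.04)&(l>-.25)&(l<-.078)&(z>.115)&(z<.138)
q=np.c_[d,l,z][m];print("clip top n",len(q),np.percentile(q,[2,50,98],axis=0))
j=q[(q[:,1]>-.12)];print("jaws d hist",np.histogram(j[:,0],bins=np.arange(-.03,.04,.004)))
print("edge plate/board d",np.percentile(d[(abs(l+.075)<.004)&(abs(d)<.03)&(z>.1)&(z<.14)],[2,50,98]))
cv2.imwrite("pics/p6.png",cv2.resize(np.ascontiguousarray(c[100:220,220:380]),(800,600)))
E
```

```text
time: 22.1
tool_pos: [0.579, 0.1042, 0.0933]
ee_rot: [-3.134, 0.0, 1.686]
wrist_force: [-0.2, -0.0, -1.8]
width: 0.0277
finger_force: 30.0
time: 22.3
tool_pos: [0.5822, 0.1042, 0.0985]
ee_rot: [3.139, 0.0, 1.686]
wrist_force: [-0.9, -0.1, -1.3]
width: 0.0276
finger_force: 30.0
turn deg (tool) [ 0.14  0.01 -0.09] then shift mm in target axes [-0.1 -1.2  1.5] in current axes [-0.1 -1.2  1.5]
clip top n 348 [[-0.0204 -0.2047  0.1157]
 [ 0.0031 -0.1751  0.1257]
 [ 0.0328 -0.1044  0.1364]]
jaws d hist (array([ 0,  0, 18, 13,  4,  3,  0,  0,  2,  0,  0,  0,  0,  0,  4,  4,  1]), array([-0.03 , -0.026, -0.022, -0.018, -0.014, -0.01 , -0.006, -0.002,
        0.002,  0.006,  0.01 ,  0.014,  0.018,  0.022,  0.026,  0.03 ,
        0.034,  0.038]))
edge plate/board d [-0.0031  0.0025  0.0115]
```

View pics/p6.png

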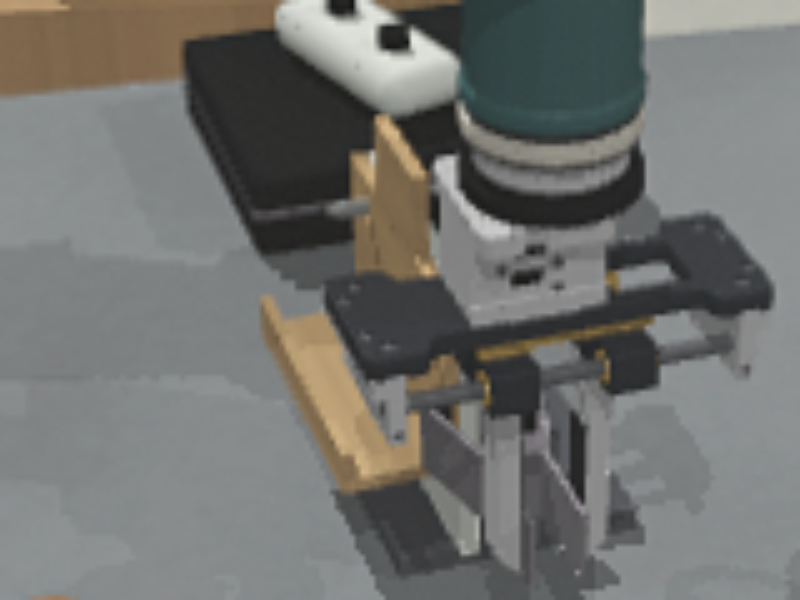

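```bash
python3 -m crank '[[1,[0.005,-0.001,0],[0,0,0]],[1,[0.01,0,0],[0,0,0]],[1,[0.01,0,0],[0,0,0]],[1,[0,0,0],[0,0,0]]]'; python3 -m crank '[[1,[0.008,0,0],[0,0,0]],[1,[0.008,0,0],[0,0,0]],[1,[0.008,0,0],[0,0,0]],[1,[0,0,0],[0,0,0]],[1,[0,0,0],[0,0,0]]]'
python3 - <<'E'
from h import *
o=robot.get_obs();p=o["tool_pos"][:2]-[.5542,.2892];a=np.radians(6.7)
print("d,l",p@[np.cos(a),np.sin(a)],p@[-np.sin(a),np.cos(a)])
for n in("side","top"):
    s=vision.snapshot(n);P=cloud(s).reshape(-1,3);x,y,z=P.T
    B=np.array([.5542,.2892]);d=(x-B[0])*np.cos(a)+(y-B[1])*np.sin(a); l=-(x-B[0])*np.sin(a)+(y-B[1])*np.cos(a)
    m=(d<-.012)&(d>-.035)&(l>-.12)&(l<-.02)&(z>.105)&(z<.125);print(n,m.sum(),np.percentile(l[m],[2,50,90,98]) if m.sum() else "", np.percentile(d[m],[2,50,98]) if m.sum() else "")
    m=(abs(d)<.02)&(abs(l)<.04)&(z>.19)&(z<.22);print(" tab",np.percentile(d[m],[5,50,95]),np.percentile(z[m],98))
E
```

```text
time: 22.75
tool_pos: [0.5772, 0.1308, 0.0972]
ee_rot: [3.141, -0.001, 1.689]
wrist_force: [0.3, 0.2, -1.2]
width: 0.0272
finger_force: 30.0
time: 23.25
tool_pos: [0.5747, 0.153, 0.0969]
ee_rot: [-3.142, 0.0, 1.688]
wrist_force: [-0.1, 0.3, -1.1]
width: 0.0276
finger_force: 30.0
d,l 0.004452261030348629 -0.13761894084131432
side 78 [-0.09651955 -0.07196742 -0.0554313  -0.05240705] [-0.02418884 -0.01756994 -0.01229119]
 tab [-0.00343585 -0.00225938  0.00289898] 0.20899125771253116
top 39 [-0.08371393 -0.06452579 -0.05248433 -0.04956533] [-0.02541368 -0.02010982 -0.01421381]
 tab [-0.00473622 -0.00165178  0.00285153] 0.21309158508472273
```

```bash
python3 -m crank '[[1,[0.005,0,0],[0,0,0]],[1,[0,0,0],[0,0,0]],[0.67,[0,0,0],[0,0,0]],[0.64,[0,0,0],[0,0,0]],[0.6,[0,0,0],[0,0,0]],[0.55,[0,0,0],[0,0,0]],[0.5,[0,0,0],[0,0,0]],[0.4,[0,0,0],[0,0,0]]]'
python3 -m crank '[[0.2,[0,0,0],[0,0,0]],[0,[0,0,0],[0,0,0]],[0,[0,0,0],[0,0,0]],[0,[0,0,0],[0,0,0]],[0,[0,0,0],[0,0,0]],[0,[0,0,0],[0,0,0]]]'
```

```text
time: 24.15
tool_pos: [0.5743, 0.1578, 0.0973]
ee_rot: [3.141, 0.0, 1.687]
wrist_force: [0.0, -0.7, -0.6]
width: 0.052
finger_force: 0.0
time: 24.75
tool_pos: [0.5741, 0.1578, 0.0969]
ee_rot: [-3.142, 0.0, 1.687]
wrist_force: [-0.5, -0.1, 0.3]
width: 0.094
finger_force: 0.0
```

```bash
python3 - <<'E'
from h import *
for n in("side",):
    s=vision.snapshot(n);c=s["color"][:,:,::-1]
    cv2.imwrite("pics/p7.png",cv2.resize(np.ascontiguousarray(c[100:220,220:380]),(800,600)))
E
```

```text
(no output)
```

View pics/p7.png

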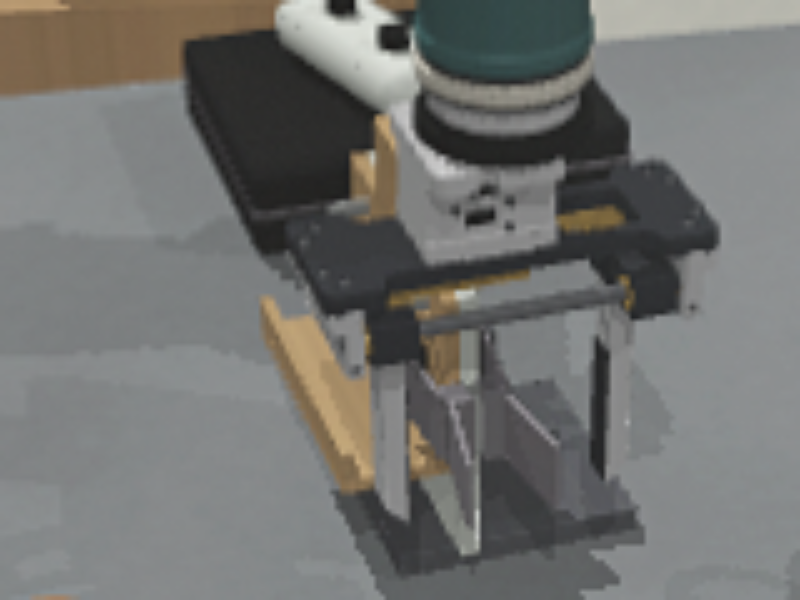

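```bash
python3 -m crank '[[0,[0,0,-0.01],[0,0,0]],[0,[0,0,-0.03],[0,0,0]],[0,[0,0,-0.04],[0,0,0]],[0,[0,0,-0.04],[0,0,0]],[0,[0,0,-0.04],[0,0,0]],[0,[-0.04,-0.02,0],[0,0,0]],[0,[-0.04,-0.02,0],[0,0,0]],[0,[0,0,0],[0,0,0]]]'
python3 -m crank '[[0,[-0.02,-0.04,0],[0,0,0]],[0,[-0.02,-0.04,0],[0,0,0]],[0,[0,0,0],[0,0,0]],[0,[0,0,0],[0,0,0]]]'
python3 - <<'E'
from h import *
s=vision.snapshot("side");c=s["color"][:,:,::-1]
cv2.imwrite("pics/p8.png",cv2.resize(np.ascontiguousarray(c[100:220,220:380]),(800,600)))
a=np.radians(6.7);P=cloud(s).reshape(-1,3);x,y,z=P.T
B=np.array([.5542,.2892]);d=(x-B[0])*np.cos(a)+(y-B[1])*np.sin(a); l=-(x-B[0])*np.sin(a)+(y-B[1])*np.cos(a)
m=(abs(d-.005)<.04)&(l>-.2)&(l<-.08)&(z>.06)&(z<.16);print("clip l,z",np.percentile(l[m],[1,99]),np.percentile(z[m],[1,99]))
m=(d<-.008)&(d>-.035)&(l>-.12)&(l<-.02)&(z>.105)&(z<.125);print(np.percentile(l[m],[2,50,98]))
E
```

```text
time: 25.6
tool_pos: [0.5429, 0.07, 0.259]
ee_rot: [3.139, 0.002, 1.682]
wrist_force: [-0.9, 1.0, -1.0]
width: 0.0942
finger_force: 0.0
time: 26.0
tool_pos: [0.469, 0.0249, 0.2579]
ee_rot: [3.139, -0.0, 1.686]
wrist_force: [0.1, -0.0, 0.5]
width: 0.094
finger_force: 0.0
clip l,z [-0.15198343 -0.08161363] [0.09120957 0.12922982]
[-0.11591416 -0.07928598 -0.04410508]
```

View pics/p8.png

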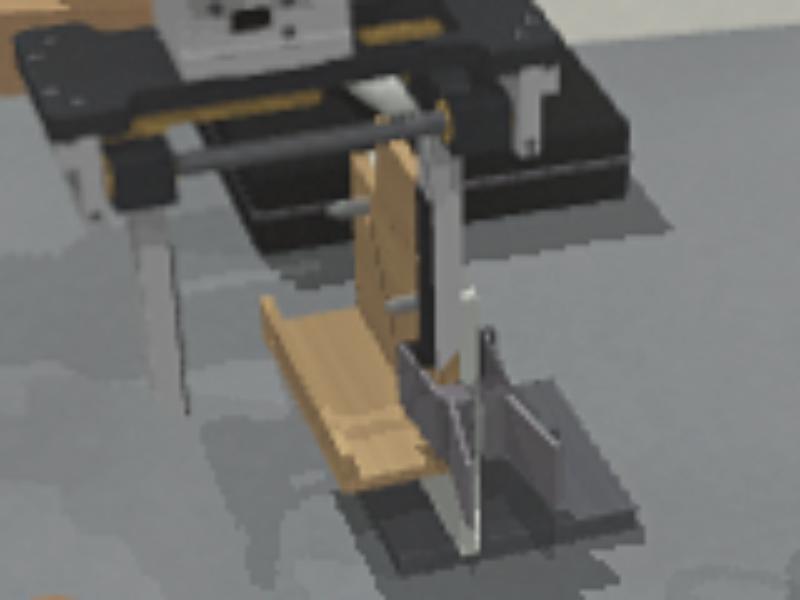

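```bash
python3 -c "
from bench import robot
print(robot.close_job())"
```

```text
the job is handed in; nothing more can be done
None
```

I hung the ledge on both pins, flat against the board, and clamped the clip over the ledge plate and board at the -y edge. The gripper is clear of everything, and I handed the job in at about 26 s of robot time; the hand-in call did not return a verdict.

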